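# Find and hold the heavy side of a sample rotator's drum

## Task

The closed drum of the bench rotator has been loaded unevenly. Slide its transport lock fully back to the end stop, then turn the drum round by its crank to feel where the heavy side is, and bring the heavy side to the bottom, within about 20 degrees. Finish still gripping the crank and keeping the drum there at rest, and leave the other things on the bench where they are.

Things in the scene. Friction and masses are not known exactly. Their poses are not given: they have to be found in the camera images.
- rotator: White drum rotator fixed to the bench. Origin on the bench under the shaft line, z up. The grey closed drum, 147 mm diameter, y -30 to +15 mm, has a level shaft along y, 140 mm up; crank on its -y face. Base plate 190 (x) by 150 mm (y -40 to +110), 24 mm thick. Behind the drum a white tower, 110 mm wide in x, y +30 to +105, 200 mm high, with the lock on top, its 12 mm rails at x +-24.
- lock (a joint): Transport lock: slide in m along the rotator's +y, away from the drum. 0 to 0.006 at the start = locked (its steel bolt lies between two lugs on the drum's rim and blocks the drum), 0.040 = end stop, fully unlocked. Moves against about 3 N of friction and stays where it is left.
- lock_grip (a point): Middle of the lock's grip, an upright grey fin above the tower, 14 mm thick (rotator's x), 32 mm long (y), standing 36 mm up from its 34 by 36 mm slide plate. This point is 15 mm below the fin's top; at lock 0 it is at x 0, y +62, z +238 mm in the rotator's frame. Axes parallel to the rotator's.
- drum (a joint): Drum angle, rad, about the rotator's +y: 0 = crank straight up, positive = clockwise seen from the crank side (crank goes from up towards the rotator's +x). Starts within 0.06 of 0; several turns either way are free. Its seal rubs with a constant 0.42 N m, more than the load's moment of 0.22 to 0.32 N m, so it stays where it is left.
- crank_grip (a point): Grip point of the crank's handle: a white round sleeve, diameter 22, length 74 mm, parallel to the shaft and 55 mm from it, turning freely on its pin. It spans y -46 to -120 mm in the rotator's frame; this point is on its centre line at y -91, 61 mm in front of the drum's face. Its frame turns with the drum.
- hub (a point): Centre of the drum's front face, on the shaft line: y -30, z +140 mm in the rotator's frame. The load is sealed inside near the rim at a fixed unknown angle, not within 0.9 rad of the bottom at the start; nothing outside shows it. The drum is harder to turn while the heavy side goes up, easier while it goes down. Crank and lugs weigh almost nothing.
- wash_bottle: Translucent bottle, diameter 64 mm, height 130 mm, standing on the bench near the rotator. Leave it alone. Origin: centre of its underside.
- reagent_jar: White jar, diameter 52 mm, height 75 mm, standing on the bench near the rotator. Leave it alone. Origin: centre of its underside.
- mouse: Grey computer mouse, about 80 by 60 by 34 mm, on the bench in front of the crank. Leave it alone. Origin: underside.
- tube_rack: Orange tube rack 100 by 190 by 30 mm with three small capped tubes, on the robot's right. Leave it alone. Origin: centre of its underside.

How it is judged:
On the way:
1. the transport lock is at its end stop (value of joint lock above 0.036 m), for 0.2 s.
At the end, for the whole second after the job is handed in: Lock within 6 mm of its end stop; the load's centre straight below the shaft to within 21.5 degrees either way; drum at rest (below 0.1 rad/s); fingers still on the drum's crank with more than 2 N (value of joint lock above 0.034 m and height (world z) of load below 0.0935 m and velocity of joint drum between -0.1 and 0.1 rad/s and contact force between the fingers and drum above 2 N); the arm keeps its last pose, push and grip.
It fails at once if a bystander (bottle, jar, mouse, rack) is shifted by more than 30 mm (distance of any of wash_bottle, reagent_jar, mouse, tube_rack from where it was at the start of the episode above 0.03 m).
It also fails if it takes over 61 s, if anything falls off the work surface, if the arm or the gripper's body presses on something with over 40 N, if the wrist force passes 120 N, or if a joint passes its speed limit or range.

## Robot

A 7-joint arm with a two-finger parallel gripper is mounted at the origin on the work surface. World frame = base frame: x ahead of the robot, y to its left, z up, the work surface at z = 0. Lengths are in m, angles in rad, forces in N, time in s.
With the tool pointing down it reaches from about 0.4 to 0.85 m from the base axis. Payload 4.5 kg.
Tool frame: the origin (TCP) lies at the centre of the arm's flange, where the gripper is bolted on; the fingertips stand 166 mm ahead of it and the grasp point (between the pads) lies 147 mm ahead of it (r.grip_depth is the distance from the TCP to the grasp point, in m); z points along the fingers, y is the line along which they close (so a half turn about z gives the same grasp; the last joint's range is limited). The gripper opens to 88 mm and grips with 3 to 60 N. Pads are 18 mm wide; open, the fingers measure 123 mm over their backs; the gripper's body (75 mm by 187 mm) begins 45 mm behind the grasp point.
Start: joints at [-1.294, 0.689, -0.195, 1.565, 0.157, 0.902, -0.215], TCP at [0.15, 0.607, 0.405] pointing down, gripper open.
Joint ranges: [-3.01, 3.01], [-0.46, 2.08], [-1.47, 1.51], [0.13, 2.56], [-1, 4.14], [0.04, 2.09], [-2.66, 2.66]. Speed limits (rad/s): [2.57, 2.57, 3.14, 3.14, 3.14, 3.14, 3.14].

## Interface

Orientations are given as a unit quaternion [x, y, z, w].
In Python, from plant import status, cams, r, finder gives the robot as it stands.
- The arm moves only by the tool play_rows, never from a script. Its argument "rows" is a list of rows, each a list of 7 numbers: the opening in per cent of the stroke, from 0 (shut) to 100 (fully open), then the shift along the tool's x, y, z in m, then the turn, a rotation vector about the tool's x, y, z in degrees. A call has 1 to 8 rows; each row shifts and turns the commanded pose from where the row before left it, along the tool's axes as they then stand; what a row does not reach is not made up. A row lasts 1/8 s, in which the tool goes at most 62.5 mm and 10.7 degrees, less where a joint would pass 70% of its speed; a pose out of reach is approached as far as the arm can. A call with a gripper value outside its range is refused whole. The fingers move at their own pace and stop on an object; "grip_force" is the grip in N (left out, the last holds). Time passes only in rows, so rows that do not move let the fingers close. It gives the time, the measured TCP pose, the force, the opening and the grip force at its end, in the units of the state.
- status.get_state(): the state, without advancing time (a new reading comes with each control period).
- cams.snapshot(name): name is "side" or "top"; returns the picture (420x560x3 uint8, red, green, blue); there is no depth.
- cams.camera_params(name): a dict with "vfov" (degrees; the focal length in pixels is half the picture's height over the tangent of half this angle, whatever the lens; pixels are square), "cx", "cy" (the principal point, pixels), "R" (3x3) and "t" (3): a world point X has camera coordinates R X + t. Camera axes: x right, y down, z forward; pixel columns grow to the right and rows downward; lengths in m; the calibration is good to about 2 mm. A picture is of the moment at which its call begins. camera_params takes no time and is no camera call.
- r.finish_job(): hands the job in; it is judged then, once.
Trained networks look in the newest picture that a camera, given by its name, has taken for a name from the list of things; names that differ only in an ending like _2 or _b are one class to them, and where a whole thing is asked for, a point or a joint stands for the part that bears it (a point fixed in the world has none). Each returns a list of dicts, best first, with "score" (0 to 1); they miss things now and then, are a little off and sometimes report something else, mostly with a low value. They report only what shows in the picture. A call takes as long as a camera call.
- finder.spot_in(camera, label): "at" ([x, y, z] in m, in the coordinates of the camera as it stood for that picture, good to about 4 mm: the middle of the surface that is visible of it).
- finder.regions_of(camera, label): "mask" (420x560 bool, what is visible of it).
The state is a dict: "clock": time; "q": joint angles; "qd": joint speeds; "joint_torque": joint torques, N m; "tool_pos": TCP position; "eef_rot": TCP orientation; "contact_force": force on the tool from outside, world axes, zero at the start; "moment": the same for the moment, N m; "opening": opening from 0.0 (shut) to 1.0 (fully open); "finger_force": force on a finger pad.
Only numpy, scipy, OpenCV 4.12 (cv2) and the standard library are available. Lean on these libraries where they do the work, as an engineer would, in place of code of your own. Each camera call takes 0.05 s, during which the arm holds its last target. There are 200 camera calls.

## Working session

There is one attempt and no reset: what is moved stays moved. The work goes in short steps, Python scripts to look and compute and a tool call to move; the robot and the scene stay as the last step left them, time stands still between calls to the robot, and variables do not carry over. Pictures are saved under pics/ and viewed, at most 10 in all, crops included, and the job is handed in when it is done.

Besides the shell and the picture viewer there is one more tool, called after ">>>" as name([rows], argument=value, ...), one row to a line, values as JSON. play_rows: Moves the arm, as the interface text tells. Its arguments: {"type":"object","properties":{"rows":{"type":"array","items":{"type":"array","items":{"type":"number"}}},"grip_force":{"type":"number"}},"required":["rows"]}

```bash
mkdir -p pics; cat > h.py <<'E'
import numpy as np, cv2
from plant import status, cams, r, finder
from scipy.spatial.transform import Rotation as Ro
def spot(cam,label,n=1):
    P=cams.camera_params(cam);R=np.array(P["R"]);t=np.array(P["t"])
    return [(round(d["score"],2),np.round(R.T@(np.array(d["at"])-t),4)) for d in finder.spot_in(cam,label)[:n]]
def proj(cam,X):
    P=cams.camera_params(cam);c=np.array(P["R"])@np.array(X)+np.array(P["t"])
    f=210/np.tan(np.radians(P["vfov"])/2)
    return P["cx"]+f*c[0]/c[2],P["cy"]+f*c[1]/c[2]
E
python3 - <<'E'
from h import *
for c in("side","top"):
    im=cams.snapshot(c);cv2.imwrite(f"pics/{c}0.png",im[:,:,::-1])
    P=cams.camera_params(c);R=np.array(P["R"]);print(c,P["vfov"],P["cx"],P["cy"],-R.T@np.array(P["t"]),R.tolist())
    for l in("rotator","lock_grip","crank_grip","hub","lock","drum","wash_bottle","reagent_jar","mouse","tube_rack"):
        print(l,spot(c,l,2))
s=status.get_state();print(s["clock"],s["tool_pos"],s["eef_rot"],s["opening"],r.grip_depth)
E
```

```text
side 43.26091849565284 269.1408386467722 208.82738181578986 [ 0.49452287 -0.9117356   0.93562382] [[0.9974033965100758, -0.07046396680478377, 0.014875954164334076], [-0.0357662220683145, -0.6639495830873807, -0.7469215008801482], [0.06250793540923467, 0.7444499852241437, -0.6647457991673564]]
rotator [(0.96, array([0.5184, 0.0176, 0.1391]))]
lock_grip [(0.85, array([0.5236, 0.0741, 0.2175]))]
crank_grip [(0.75, array([ 0.5496, -0.0065,  0.1713]))]
hub []
lock [(0.78, array([0.5177, 0.0733, 0.2149]))]
drum [(0.87, array([ 0.5523, -0.0056,  0.1744])), (0.36, array([0.5231, 0.0763, 0.216 ]))]
wash_bottle [(0.68, array([0.6616, 0.1739, 0.074 ]))]
reagent_jar []
mouse [(0.88, array([ 0.6437, -0.1909,  0.0209]))]
tube_rack [(0.9, array([ 0.4809, -0.3947,  0.0255]))]
top 51.38116955387092 274.57215056951947 211.19019439454297 [ 0.49093697 -0.0602552   1.17313842] [[-0.028340353025823422, -0.9994925272222775, -0.01454346647799506], [-0.9972862479095177, 0.029260806007143276, -0.06755697567511705], [0.06794824590030069, 0.012589410575447739, -0.9976094138591692]]
rotator [(0.78, array([0.5216, 0.057 , 0.1977]))]
lock_grip [(0.77, array([0.5236, 0.0766, 0.2118]))]
crank_grip [(0.87, array([0.561 , 0.01  , 0.2029]))]
hub [(0.86, array([0.5594, 0.0094, 0.2016]))]
lock [(0.6, array([0.5163, 0.0759, 0.2143]))]
drum [(0.82, array([0.5601, 0.0082, 0.2051]))]
wash_bottle [(0.72, array([0.6586, 0.1925, 0.0867]))]
reagent_jar [(0.7, array([0.4991, 0.2022, 0.0736]))]
mouse [(0.7, array([ 0.6381, -0.1751,  0.024 ]))]
tube_rack [(0.62, array([ 0.4822, -0.393 ,  0.0268]))]
1.1 [0.15023359 0.6066998  0.40475438] [1.21089333e-01 9.92641612e-01 5.41771529e-05 2.33585019e-06] 0.9969405670731202 0.1473
```

View pics/side0.png

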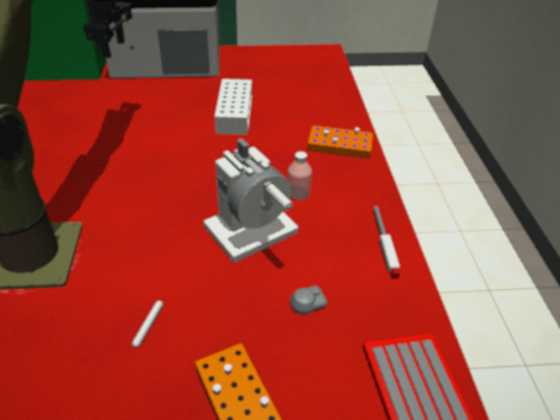

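View pics/top0.png

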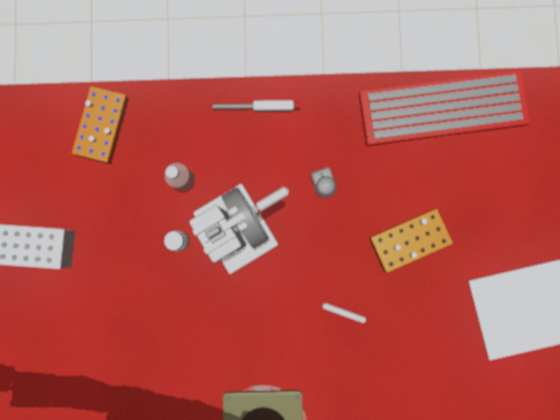

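The top view shows the handle from about (258,212) to (288,190), the base plate below it, and the lock fin near (212,232). The side view agrees. The rotator is yawed by about 30°, so I'll zoom in on both to fit its pose.

```bash
python3 - <<'E'
import cv2,numpy as np
a=cv2.imread("pics/top0.png")[165:285,170:310];b=cv2.imread("pics/side0.png")[130:270,190:330]
A=cv2.resize(a,None,fx=5,fy=5,interpolation=cv2.INTER_CUBIC)
cv2.imwrite("pics/topz.png",A);cv2.imwrite("pics/sidez.png",cv2.resize(b,None,fx=4,fy=4,interpolation=cv2.INTER_CUBIC))
E
```

```text
(no output)
```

View pics/topz.png

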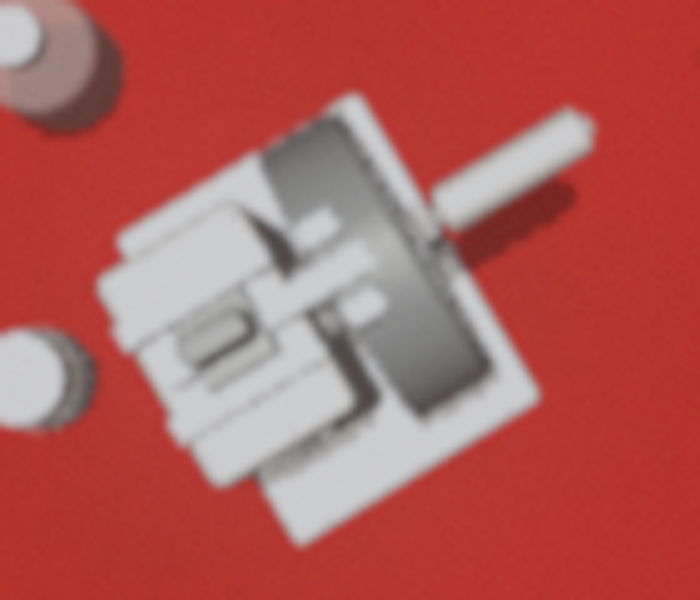

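View pics/sidez.png

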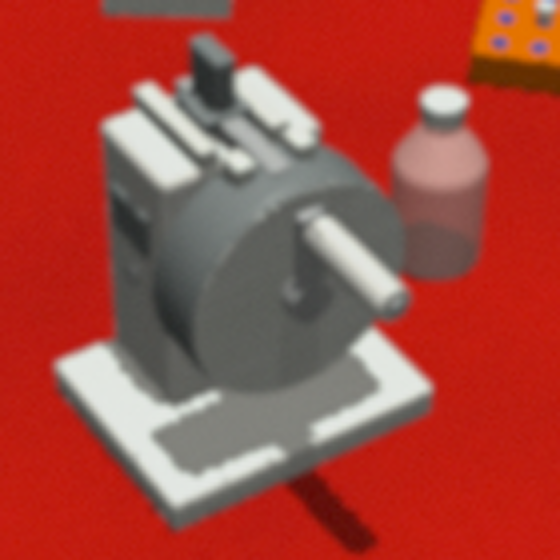

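The top crop shows the plate corners at about (355,95), (540,397), (300,545) and (118,240), and the handle tip at (582,125). The side crop shows the corners at (178,508), (432,388) and (57,365), the handle tip at (397,298) and the fin top at (212,42). I'll fit the pose from these points.

```bash
cat > fit.py <<'E'
from h import *
from scipy.optimize import least_squares
T=lambda U,V:((U+.5)/5-.5+170,(V+.5)/5-.5+165)
S=lambda U,V:((U+.5)/4-.5+190,(V+.5)/4-.5+130)
H=None
obs=[("top",(.095,-.04,.024),T(355,95)),("top",(-.095,-.04,.024),T(540,397)),("top",(-.095,.11,.024),T(300,545)),("top",(.095,.11,.024),T(118,240)),
("top","tip",T(583,125)),("top","base",T(450,212)),("top",(0,.062,.253),T(216,342)),
("side",(-.095,-.04,.024),S(178,508)),("side",(.095,-.04,.024),S(432,388)),("side",(-.095,.11,.024),S(57,365)),("side","tip",S(397,298)),("side",(0,.062,.253),S(212,44))]
def W(p,X):
    if X=="tip" or X=="base": X=(.055*np.sin(p[4]),-.12 if X=="tip" else -.046,.14+.055*np.cos(p[4]))
    c,s=np.cos(p[2]),np.sin(p[2]);return np.array([p[0]+c*X[0]-s*X[1],p[1]+s*X[0]+c*X[1],p[3]+X[2]])
def res(p): return np.ravel([np.subtract(proj(c,W(p,X)),o) for c,X,o in obs])
def main():
    q=least_squares(res,[.52,.04,.5,0,0],loss="soft_l1")
    print("fit x y yaw z drum",np.round(q.x,4));print(np.round(q.fun.reshape(-1,2) if q.fun.size==24 else q.fun,2))
    p=q.x
    for n,X in(("fin",(0,.062,.238)),("crank",(.055*np.sin(p[4]),-.091,.14+.055*np.cos(p[4]))),("hub",(0,-.03,.14))):print(n,np.round(W(p,X),4))
if __name__=="__main__":main()
E
python3 fit.py
```

```text
fit x y yaw z drum [ 5.456e-01  2.860e-02  5.286e-01  3.000e-04 -8.800e-03]
[[ 0.1  -1.  ]
 [ 0.99 -0.43]
 [ 0.34  0.35]
 [-0.74 -0.13]
 [-0.08 -0.09]
 [-1.4  -0.14]
 [ 0.36 -1.44]
 [-1.08 -0.31]
 [ 0.34 -1.  ]
 [-1.88 -0.85]
 [-0.41  1.71]
 [-0.27  1.31]]
fin [0.5143 0.0821 0.2383]
crank [ 0.5911 -0.0503  0.1953]
hub [0.5607 0.0027 0.1403]
```

>>> play_rows([
  [100,0,0,-0.035,0,0,0],
  [100,-0.03,-0.0264,-0.035,0,0,0],
  [100,-0.03,-0.0264,0,0,0,0],
  [100,-0.03,-0.0264,0,0,0,0],
  [100,-0.03,-0.0264,0,0,0,0],
  [100,-0.03,-0.0264,0,0,0,0],
  [100,-0.03,-0.0264,0,0,0,0],
  [100,-0.03,-0.0264,0,0,0,0],
], grip_force=25)

```text
clock: 2.1
tool_pos: [0.3103, 0.3757, 0.4749]
eef_rot: [0.121, 0.993, 0.0, 0.0]
contact_force: [-0.4, 0.0, -0.2]
opening: 1.004
finger_force: 0.0
```

>>> play_rows([
  [100,-0.03,-0.0264,0,0,0,0],
  [100,-0.03,-0.0264,0,0,0,0],
  [100,-0.03,-0.0264,0,0,0,0],
  [100,-0.03,-0.0264,0,0,0,0],
  [100,-0.03,-0.0264,0,0,0,0],
  [100,-0.03,-0.0264,0,0,0,0],
  [100,-0.03,-0.0264,0,0,0,0],
  [100,-0.03,-0.0264,0,0,0,0],
])

```text
clock: 3.1
tool_pos: [0.4925, 0.113, 0.4749]
eef_rot: [0.121, 0.993, 0.0, 0.0]
contact_force: [1.3, 0.4, -0.5]
opening: 1.001
finger_force: 0.0
```

>>> play_rows([
  [100,-0.03,-0.0264,0,0,0,0],
  [100,0,0,0,0,0,9.2],
  [100,0,0,0,0,0,9.2],
  [100,0,0,0,0,0,9.2],
  [100,0,0,0,0,0,9.2],
  [100,0,0,0,0,0,9.0],
  [100,0,0,0,0,0,0],
  [100,0,0,0,0,0,0],
])

```text
clock: 4.1
tool_pos: [0.5146, 0.0813, 0.4747]
eef_rot: [0.497, 0.868, 0.0, -0.0]
contact_force: [-0.3, -0.4, 0.1]
opening: 0.999
finger_force: 0.0
```

```bash
cat >> h.py <<'E'
POSE=(.5456,.0286,.5286)
def rot(p):
    "world point -> rotator frame, mm"
    c,s=np.cos(POSE[2]),np.sin(POSE[2]);d=np.subtract(p[:2],POSE[:2]);return np.round([1e3*(c*d[0]+s*d[1]),1e3*(-s*d[0]+c*d[1]),1e3*p[2]],1)
def rep():
    s=status.get_state();R=Ro.from_quat(s["eef_rot"]).as_matrix();g=np.array(s["tool_pos"])+r.grip_depth*R[:,2]
    c,sn=np.cos(POSE[2]),np.sin(POSE[2]);F=s["contact_force"]
    print("t",s["clock"],"grasp(rot)",rot(g),"y yaw",np.degrees(np.arctan2(R[1,1],R[0,1])),"tilt",R[2,2],"F rot",np.round([c*F[0]+sn*F[1],-sn*F[0]+c*F[1],F[2]],1),"open",s["opening"],"ff",s["finger_force"])
E
python3 - <<'E'
from h import *
rep()
for c in("side","top"):
    im=cams.snapshot(c);cv2.imwrite(f"pics/{c}1.png",im[:,:,::-1])
    for l in("lock_grip","crank_grip"):print(c,l,[(a,rot(b)) for a,b in spot(c,l)])
a=cv2.imread("pics/side1.png")[110:250,190:330];b=cv2.imread("pics/top1.png")[155:295,170:310]
cv2.imwrite("pics/both1.png",cv2.resize(np.hstack([a,b]),None,fx=2.85,fy=2.85,interpolation=cv2.INTER_CUBIC))
E
```

```text
t 4.1 grasp(rot) [-2.000e-01  6.120e+01  3.274e+02] y yaw 30.45032958703644 tilt -0.9999999957827242 F rot [-0.5 -0.2  0.1] open 0.9994521093167932 ff 0.0
side lock_grip [(0.68, array([  7.6,  48. , 218.3]))]
side crank_grip [(0.64, array([-16.4, -30.3, 170.9]))]
top lock_grip [(0.67, array([ -5.7,   6. , 196.1]))]
top crank_grip [(0.87, array([  0.9, -20.9, 206.1]))]
```

View pics/both1.png

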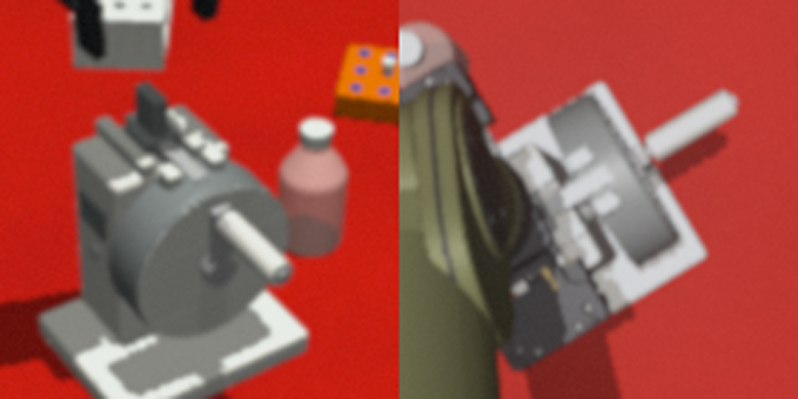

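The side view shows the fin, with its top at about (150,90) in the crop, centred below the two open fingers at x≈90 and 205. The pose agrees with the fit, so I'll lower, grip and pull.

>>> play_rows([
  [100,0,0,0.027,0,0,0],
  [100,0.001,0,0.027,0,0,0],
  [100,0.001,0,0.026,0,0,0],
  [100,0,0,0,0,0,0],
  [0,0,0,0,0,0,0],
  [0,0,0,0,0,0,0],
  [0,0,0,0,0,0,0],
  [0,0,0,0,0,0,0],
], grip_force=25)

```text
clock: 5.4
tool_pos: [0.5137, 0.083, 0.3951]
eef_rot: [0.498, 0.867, 0.0, 0.0]
contact_force: [-0.2, -0.7, -0.1]
opening: 0.572
finger_force: 0.0
```

>>> play_rows([
  [0,0,0,0,0,0,0],
  [0,0,0,0,0,0,0],
])

```text
clock: 5.65
tool_pos: [0.5136, 0.083, 0.3947]
eef_rot: [0.498, 0.867, 0.0, -0.0]
contact_force: [0.6, 0.1, 0.4]
opening: 0.343
finger_force: 0.0
```

```bash
python3 -c "
from h import *
rep()"
```

```text
t 5.65 grasp(rot) [-2.000e-01  6.310e+01  2.474e+02] y yaw 30.292077822492068 tilt -0.9999999961032686 F rot [ 0.6 -0.3  0.4] open 0.3432717389270609 ff 0.0
```

>>> play_rows([
  [0,0,0,0,0,0,0],
  [0,0,0,0,0,0,0],
  [0,0,0,0,0,0,0],
  [0,0,0,0,0,0,0],
])

```text
clock: 6.15
tool_pos: [0.5147, 0.0837, 0.3949]
eef_rot: [0.498, 0.867, 0.001, 0.001]
contact_force: [4.8, 2.8, -3.8]
opening: 0.156
finger_force: 25.0
```

>>> play_rows([
  [0,0.008,0,0,0,0,0],
  [0,0.008,0,0,0,0,0],
  [0,0.008,0,0,0,0,0],
  [0,0.006,0,0,0,0,0],
])

```text
clock: 6.65
tool_pos: [0.5001, 0.109, 0.3949]
eef_rot: [0.498, 0.867, 0.001, 0.002]
contact_force: [7.3, 0.3, -6.2]
opening: 0.155
finger_force: 25.0
```

```bash
python3 -c "
from h import *
rep()"
```

```text
t 6.65 grasp(rot) [  1.9  92.  247.6] y yaw 30.2547585432941 tilt -0.9999874884916533 F rot [ 6.4 -3.5 -6.2] open 0.1554579916112776 ff 24.998817555606365
```

>>> play_rows([
  [0,0.005,0.001,0,0,0,0],
  [0,0.005,0,0,0,0,0],
  [0,0.002,0,0,0,0,0],
])

```text
clock: 7.02
tool_pos: [0.4953, 0.1177, 0.3949]
eef_rot: [0.499, 0.867, 0.0, 0.003]
contact_force: [9.1, -6.3, -7.7]
opening: 0.155
finger_force: 25.0
```

```bash
python3 -c "
from h import *
rep()"
```

```text
t 7.025 grasp(rot) [  2.1 101.5 247.6] y yaw 30.15795184925417 tilt -0.9999793829305185 F rot [  4.6 -10.1  -7.7] open 0.15454330294302762 ff 24.998671053908765
```

>>> play_rows([
  [0,0.003,0,0,0,0,0],
  [0,0,0,0,0,0,0],
])

```text
clock: 7.28
tool_pos: [0.4949, 0.1182, 0.3948]
eef_rot: [0.5, 0.866, -0.0, 0.005]
contact_force: [11.3, -10.3, -8.7]
opening: 0.154
finger_force: 25.0
```

```bash
python3 -c "
from h import *
rep()"
```

```text
t 7.275 grasp(rot) [  2.  101.6 247.5] y yaw 30.00763150655793 tilt -0.9999540774526204 F rot [  4.5 -14.6  -8.7] open 0.15374674805510283 ff 24.998474163003266
```

>>> play_rows([
  [60,-0.004,0,0,0,0,0],
  [60,0,0,0,0,0,0],
  [60,0,0,0,0,0,0],
  [60,0,0,0,0,0,0],
  [60,0,0,-0.025,0,0,0],
  [60,0,0,-0.025,0,0,0],
  [60,-0.03,0,0,0,0,0],
  [60,-0.03,0,0,0,0,0],
])

```text
clock: 8.28
tool_pos: [0.5242, 0.0671, 0.4452]
eef_rot: [0.497, 0.868, 0.0, 0.0]
contact_force: [-0.1, 0.1, 0.1]
opening: 0.601
finger_force: 0.0
```

>>> play_rows([
  [60,-0.03,0,0,0,0,0],
  [60,-0.03,0,0,0,0,0],
  [60,-0.03,0,0,0,0,0],
  [60,-0.03,0,0,0,0,0],
  [60,-0.012,0,0,0,0,0],
  [60,0,0,0,0,0,0],
])

```text
clock: 9.02
tool_pos: [0.5905, -0.0469, 0.4445]
eef_rot: [0.498, 0.867, 0.0, -0.0]
contact_force: [-0.9, 0.1, -0.1]
opening: 0.601
finger_force: 0.0
```

```bash
python3 - <<'E'
from h import *
rep()
for c in("side","top"):
    im=cams.snapshot(c);cv2.imwrite(f"pics/{c}2.png",im[:,:,::-1])
    for l in("lock_grip","crank_grip"):print(c,l,[(a,rot(b)) for a,b in spot(c,l)])
a=cv2.imread("pics/side2.png")[110:250,190:330];b=cv2.imread("pics/top2.png")[155:295,170:310]
cv2.imwrite("pics/both2.png",cv2.resize(np.hstack([a,b]),None,fx=2.85,fy=2.85,interpolation=cv2.INTER_CUBIC))
E
```

```text
t 9.025 grasp(rot) [  0.7 -87.8 297.2] y yaw 30.245560621650434 tilt -0.9999997908733403 F rot [-0.7  0.5 -0.1] open 0.6006754721379455 ff 0.0
side lock_grip [(0.87, array([  2.6,  87.4, 212.6]))]
side crank_grip [(0.8, array([-19.9, -29. , 170.8]))]
top lock_grip [(0.97, array([  2. ,  91.3, 215.3]))]
top crank_grip [(0.52, array([ 49.2,   9.1, 190.5]))]
```

View pics/both2.png

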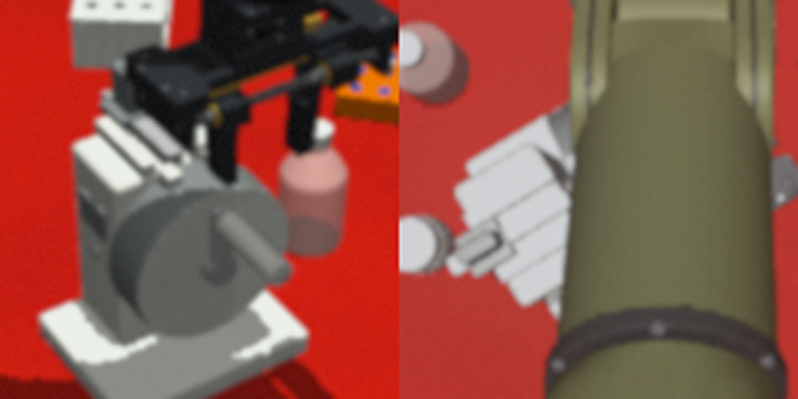

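The lock fin now stands at the rear of the tower and the open fingers are above the crank sleeve. I'll lower and grip.

>>> play_rows([
  [60,-0.003,0.001,0.026,0,0,0],
  [60,0,0,0.026,0,0,0],
  [60,0,0,0.026,0,0,0],
  [60,0,0,0.024,0,0,0],
  [10,0,0,0,0,0,0],
  [10,0,0,0,0,0,0],
  [10,0,0,0,0,0,0],
  [10,0,0,0,0,0,0],
], grip_force=40)

```text
clock: 10.32
tool_pos: [0.5921, -0.0499, 0.3433]
eef_rot: [0.498, 0.867, -0.001, -0.001]
contact_force: [-3.9, -1.3, 3.6]
opening: 0.232
finger_force: 39.9
```

>>> play_rows([
  [0,0,0,0,0,0,0],
  [0,0,0,0,0,0,0],
])

```text
clock: 10.58
tool_pos: [0.5922, -0.0499, 0.3432]
eef_rot: [0.498, 0.867, -0.001, -0.001]
contact_force: [-5.6, -2.4, 4.5]
opening: 0.23
finger_force: 39.8
```

```bash
python3 -c "
from h import *
rep()"
```

```text
t 10.575 grasp(rot) [  0.3 -91.2 195.9] y yaw 30.232968702515734 tilt -0.9999975255586461 F rot [-6.   0.7  4.5] open 0.23026007646673186 ff 39.790237694978714
```

```bash
python3 -c "
import numpy as np
t=np.radians(np.arange(0,361,7.5));p=np.round(np.c_[.055*np.sin(t),-.055*np.cos(t)],4);d=np.round(np.diff(p,axis=0),4)
for i in range(0,16,4):print(i*7.5,[[0,0,*x,0,0,0] for x in d[i:i+4].tolist()])
"
```

```text
0.0 [[0, 0, 0.0072, 0.0005, 0, 0, 0], [0, 0, 0.007, 0.0014, 0, 0, 0], [0, 0, 0.0068, 0.0023, 0, 0, 0], [0, 0, 0.0065, 0.0032, 0, 0, 0]]
30.0 [[0, 0, 0.006, 0.004, 0, 0, 0], [0, 0, 0.0054, 0.0047, 0, 0, 0], [0, 0, 0.0047, 0.0054, 0, 0, 0], [0, 0, 0.004, 0.006, 0, 0, 0]]
60.0 [[0, 0, 0.0032, 0.0065, 0, 0, 0], [0, 0, 0.0023, 0.0068, 0, 0, 0], [0, 0, 0.0014, 0.007, 0, 0, 0], [0, 0, 0.0005, 0.0072, 0, 0, 0]]
90.0 [[0, 0, -0.0005, 0.0072, 0, 0, 0], [0, 0, -0.0014, 0.007, 0, 0, 0], [0, 0, -0.0023, 0.0068, 0, 0, 0], [0, 0, -0.0032, 0.0065, 0, 0, 0]]
```

>>> play_rows([
  [0,0,0.0072,0.0005,0,0,0],
  [0,0,0.007,0.0014,0,0,0],
  [0,0,0.0068,0.0023,0,0,0],
  [0,0,0.0065,0.0032,0,0,0],
])

```text
clock: 11.08
tool_pos: [0.6155, -0.0366, 0.3364]
eef_rot: [0.499, 0.867, -0.002, -0.001]
contact_force: [-7.3, -3.2, 9.2]
opening: 0.237
finger_force: 39.6
```

```bash
python3 -c "
from h import *
rep()"
```

```text
t 11.075 grasp(rot) [ 26.9 -91.5 189.1] y yaw 30.1941364277749 tilt -0.9999924923511396 F rot [-7.9  0.9  9.2] open 0.2371584510504611 ff 39.64688569307327
```

>>> play_rows([
  [0,0,0.006,0.004,0,0,0],
  [0,0,0.0054,0.0047,0,0,0],
  [0,0,0.0047,0.0054,0,0,0],
  [0,0,0.004,0.006,0,0,0],
])

```text
clock: 11.58
tool_pos: [0.6335, -0.0261, 0.316]
eef_rot: [0.498, 0.867, -0.001, -0.0]
contact_force: [-5.1, -2.8, 7.0]
opening: 0.232
finger_force: 39.7
```

>>> play_rows([
  [0,0,0.0032,0.0065,0,0,0],
  [0,0,0.0023,0.0068,0,0,0],
  [0,0,0.0014,0.007,0,0,0],
  [0,0,0.0005,0.0072,0,0,0],
])

```text
clock: 12.08
tool_pos: [0.64, -0.0224, 0.2883]
eef_rot: [0.498, 0.867, -0.001, -0.0]
contact_force: [-6.1, -3.2, 7.1]
opening: 0.233
finger_force: 39.7
```

>>> play_rows([
  [0,0,-0.0005,0.0072,0,0,0],
  [0,0,-0.0014,0.007,0,0,0],
  [0,0,-0.0023,0.0068,0,0,0],
  [0,0,-0.0032,0.0065,0,0,0],
])

```text
clock: 12.58
tool_pos: [0.6337, -0.026, 0.261]
eef_rot: [0.498, 0.867, -0.001, -0.0]
contact_force: [-5.4, -2.6, 7.4]
opening: 0.225
finger_force: 39.7
```

>>> play_rows([
  [0,0,-0.004,0.006,0,0,0],
  [0,0,-0.0047,0.0054,0,0,0],
  [0,0,-0.0054,0.0047,0,0,0],
  [0,0,-0.006,0.004,0,0,0],
])

```text
clock: 13.08
tool_pos: [0.6171, -0.0354, 0.2415]
eef_rot: [0.498, 0.867, 0.001, 0.001]
contact_force: [-4.2, -0.7, 10.3]
opening: 0.231
finger_force: 39.6
```

>>> play_rows([
  [0,0,-0.0065,0.0032,0,0,0],
  [0,0,-0.0068,0.0023,0,0,0],
  [0,0,-0.007,0.0014,0,0,0],
  [0,0,-0.0072,0.0005,0,0,0],
])

```text
clock: 13.58
tool_pos: [0.5943, -0.0484, 0.2334]
eef_rot: [0.498, 0.867, 0.002, 0.002]
contact_force: [2.8, 1.7, 3.3]
opening: 0.234
finger_force: 39.8
```

```bash
python3 -c "
from h import *
rep()"
```

```text
t 13.575 grasp(rot) [  3.9 -91.2  86.1] y yaw 30.32216921637015 tilt -0.9999879541077931 F rot [3.3 0.  3.3] open 0.23385364855801058 ff 39.843593537807465
```

>>> play_rows([
  [0,0,-0.0072,-0.0005,0,0,0],
  [0,0,-0.007,-0.0014,0,0,0],
  [0,0,-0.0068,-0.0023,0,0,0],
  [0,0,-0.0065,-0.0032,0,0,0],
])

```text
clock: 14.08
tool_pos: [0.5689, -0.0631, 0.2401]
eef_rot: [0.498, 0.867, 0.0, 0.0]
contact_force: [4.4, 0.8, -1.6]
opening: 0.232
finger_force: 40.0
```

>>> play_rows([
  [0,0,-0.006,-0.004,0,0,0],
  [0,0,-0.0054,-0.0047,0,0,0],
  [0,0,-0.0047,-0.0054,0,0,0],
  [0,0,-0.004,-0.006,0,0,0],
])

```text
clock: 14.58
tool_pos: [0.5511, -0.0734, 0.2602]
eef_rot: [0.498, 0.867, -0.001, -0.001]
contact_force: [3.9, -0.1, -6.5]
opening: 0.235
finger_force: 40.1
```

>>> play_rows([
  [0,0,-0.0032,-0.0065,0,0,0],
  [0,0,-0.0023,-0.0068,0,0,0],
  [0,0,-0.0014,-0.007,0,0,0],
  [0,0,-0.0005,-0.0072,0,0,0],
])

```text
clock: 15.08
tool_pos: [0.5445, -0.0772, 0.2877]
eef_rot: [0.498, 0.867, -0.001, -0.001]
contact_force: [-0.2, -1.8, -10.0]
opening: 0.236
finger_force: 40.2
```

>>> play_rows([
  [0,0,0.0005,-0.0072,0,0,0],
  [0,0,0.0014,-0.007,0,0,0],
  [0,0,0.0023,-0.0068,0,0,0],
  [0,0,0.0032,-0.0065,0,0,0],
])

```text
clock: 15.58
tool_pos: [0.5507, -0.0737, 0.3151]
eef_rot: [0.498, 0.867, -0.001, -0.002]
contact_force: [-2.9, -4.0, -10.6]
opening: 0.233
finger_force: 40.2
```

>>> play_rows([
  [0,0,0.004,-0.006,0,0,0],
  [0,0,0.0047,-0.0054,0,0,0],
  [0,0,0.0054,-0.0047,0,0,0],
  [0,0,0.006,-0.004,0,0,0],
])

```text
clock: 16.08
tool_pos: [0.5669, -0.0645, 0.3346]
eef_rot: [0.498, 0.867, -0.003, -0.003]
contact_force: [-4.6, -7.8, -11.4]
opening: 0.227
finger_force: 40.2
```

>>> play_rows([
  [0,0,0.0065,-0.0032,0,0,0],
  [0,0,0.0068,-0.0023,0,0,0],
  [0,0,0.007,-0.0014,0,0,0],
  [0,0,0.0072,-0.0005,0,0,0],
])

```text
clock: 16.58
tool_pos: [0.5896, -0.0516, 0.3431]
eef_rot: [0.499, 0.867, -0.004, -0.004]
contact_force: [-12.2, -6.3, 3.7]
opening: 0.23
finger_force: 39.8
```

>>> play_rows([
  [0,0,0.0072,0.0005,0,0,0],
  [0,0,0.007,0.0014,0,0,0],
  [0,0,0.0068,0.0023,0,0,0],
  [0,0,0.0065,0.0032,0,0,0],
])

```text
clock: 17.08
tool_pos: [0.6151, -0.0367, 0.3369]
eef_rot: [0.498, 0.867, -0.002, -0.001]
contact_force: [-8.2, -6.2, 6.2]
opening: 0.226
finger_force: 39.8
```

```bash
python3 -c "
from h import *
rep()"
```

```text
t 17.075 grasp(rot) [ 26.3 -91.4 189.6] y yaw 30.202863031406668 tilt -0.9999862370366821 F rot [-10.2  -1.2   6.2] open 0.22566173326396366 ff 39.77040454745293
```

```bash
cat > fit2.py <<'E'
from h import *
D=np.array([[.6155,-.0366,.3364,-7.3,-3.2,9.2],[.6335,-.0261,.316,-5.1,-2.8,7],[.64,-.0224,.2883,-6.1,-3.2,7.1],[.6337,-.026,.261,-5.4,-2.6,7.4],[.6171,-.0354,.2415,-4.2,-.7,10.3],[.5943,-.0484,.2334,2.8,1.7,3.3],[.5689,-.0631,.2401,4.4,.8,-1.6],[.5511,-.0734,.2602,3.9,-.1,-6.5],[.5445,-.0772,.2877,-.2,-1.8,-10],[.5507,-.0737,.3151,-2.9,-4,-10.6],[.5669,-.0645,.3346,-4.6,-7.8,-11.4],[.5896,-.0516,.3431,-12.2,-6.3,3.7],[.6151,-.0367,.3369,-8.2,-6.2,6.2]])
P=np.array([rot(p) for p in D[:,:3]]);c,s=np.cos(POSE[2]),np.sin(POSE[2])
x,z=P[:,0],P[:,2]-147.3
q=np.linalg.lstsq(np.c_[2*x,2*z,np.ones_like(x)],x*x+z*z,rcond=None)[0]
print("centre",q[:2],"R",np.sqrt(q[2]+q[0]**2+q[1]**2))
th=np.arctan2(x-q[0],z-q[1]);Fx=c*D[:,3]+s*D[:,4];Fz=D[:,5]
tau=-(Fx*np.cos(th)-Fz*np.sin(th))*.055
w=np.linalg.lstsq(np.c_[np.ones_like(th),np.sin(th),np.cos(th)],tau,rcond=None)[0]
M=np.hypot(*w[1:]);d=np.arctan2(-w[2],-w[1]);fit=w[0]+w[1]*np.sin(th)+w[2]*np.cos(th)
print("C",w[0],"M",M,"delta",np.degrees(d),"crank angle for heavy down",(180-np.degrees(d))%360)
print(np.round(np.c_[np.degrees(th),tau,fit,-(Fx*np.sin(th)+Fz*np.cos(th))],2))
E
python3 fit2.py
```

```text
centre [  0.7636117  140.97992429] R 55.02440674923641
C 0.44083961047983333 M 0.29350161177234696 delta -71.05594991090796 crank angle for heavy down 251.05594991090794
[[ 2.9060e+01  6.3000e-01  6.4000e-01 -4.2000e+00]
 [ 5.9750e+01  4.9000e-01  5.0000e-01  1.5000e+00]
 [ 8.9980e+01  3.9000e-01  3.5000e-01  6.8800e+00]
 [ 1.1975e+02  1.9000e-01  2.2000e-01  8.8600e+00]
 [ 1.4844e+02  1.1000e-01  1.5000e-01  1.0860e+01]
 [ 1.7746e+02  1.9000e-01  1.6000e-01  3.1500e+00]
 [-1.5086e+02  2.4000e-01  2.4000e-01  6.5000e-01]
 [-1.2061e+02  4.0000e-01  3.8000e-01 -4.5000e-01]
 [-9.0600e+01  5.5000e-01  5.3000e-01 -1.1900e+00]
 [-6.0790e+01  6.3000e-01  6.6000e-01  1.2300e+00]
 [-3.2370e+01  7.0000e-01  7.3000e-01  5.4000e+00]
 [-3.4100e+00  7.4000e-01  7.2000e-01 -4.5100e+00]
 [ 2.8440e+01  6.6000e-01  6.4000e-01 -5.9000e-01]]
```

>>> play_rows([
  [0,0,-0.0065,-0.0032,0,0,0],
  [0,0,-0.0068,-0.0023,0,0,0],
  [0,0,-0.007,-0.0014,0,0,0],
  [0,0,-0.0072,-0.0005,0,0,0],
])

```text
clock: 17.58
tool_pos: [0.5936, -0.0487, 0.3435]
eef_rot: [0.498, 0.867, 0.001, 0.001]
contact_force: [4.6, -1.9, -7.2]
opening: 0.23
finger_force: 40.1
```

>>> play_rows([
  [0,0,-0.0072,0.0005,0,0,0],
  [0,0,-0.007,0.0014,0,0,0],
  [0,0,-0.0068,0.0023,0,0,0],
  [0,0,-0.0065,0.0032,0,0,0],
])

```text
clock: 18.08
tool_pos: [0.5688, -0.0631, 0.3365]
eef_rot: [0.498, 0.867, 0.0, 0.0]
contact_force: [0.3, -1.3, 5.4]
opening: 0.227
finger_force: 39.8
```

>>> play_rows([
  [0,0,-0.006,0.004,0,0,0],
  [0,0,-0.0054,0.0047,0,0,0],
  [0,0,-0.0047,0.0054,0,0,0],
  [0,0,-0.004,0.006,0,0,0],
])

```text
clock: 18.58
tool_pos: [0.5508, -0.0735, 0.3157]
eef_rot: [0.498, 0.867, -0.001, -0.001]
contact_force: [-0.3, -1.5, 4.5]
opening: 0.234
finger_force: 39.8
```

>>> play_rows([
  [0,0,-0.0032,0.0065,0,0,0],
  [0,0,-0.0023,0.0068,0,0,0],
  [0,0,-0.0014,0.007,0,0,0],
  [0,0,-0.0005,0.0072,0,0,0],
])

```text
clock: 19.08
tool_pos: [0.5444, -0.0772, 0.2882]
eef_rot: [0.498, 0.867, -0.001, -0.001]
contact_force: [-0.1, -1.8, 6.1]
opening: 0.23
finger_force: 39.7
```

>>> play_rows([
  [0,0,0.0005,0.0072,0,0,0],
  [0,0,0.0014,0.007,0,0,0],
  [0,0,0.0023,0.0068,0,0,0],
  [0,0,0.0032,0.0065,0,0,0],
])

```text
clock: 19.58
tool_pos: [0.5507, -0.0736, 0.2609]
eef_rot: [0.498, 0.867, -0.001, -0.001]
contact_force: [-1.9, -0.9, 10.2]
opening: 0.227
finger_force: 39.6
```

>>> play_rows([
  [0,0,0.004,0.006,0,0,0],
  [0,0,0.0047,0.0054,0,0,0],
  [0,0,0.0054,0.0047,0,0,0],
  [0,0,0.006,0.004,0,0,0],
])

```text
clock: 20.08
tool_pos: [0.5675, -0.064, 0.2412]
eef_rot: [0.498, 0.867, -0.002, -0.002]
contact_force: [-4.8, -3.1, 13.4]
opening: 0.231
finger_force: 39.5
```

>>> play_rows([
  [0,0,0.0065,0.0032,0,0,0],
  [0,0,0.0068,0.0023,0,0,0],
  [0,0,0.007,0.0014,0,0,0],
  [0,0,0.0072,0.0005,0,0,0],
])

```text
clock: 20.58
tool_pos: [0.5889, -0.0519, 0.2332]
eef_rot: [0.499, 0.867, -0.005, -0.004]
contact_force: [-8.4, -6.4, 14.0]
opening: 0.227
finger_force: 39.5
```

```bash
sed -i 's/^P=np/E=np.array([[.5936,-.0487,.3435,4.6,-1.9,-7.2],[.5688,-.0631,.3365,.3,-1.3,5.4],[.5508,-.0735,.3157,-.3,-1.5,4.5],[.5444,-.0772,.2882,-.1,-1.8,6.1],[.5507,-.0736,.2609,-1.9,-.9,10.2],[.5675,-.064,.2412,-4.8,-3.1,13.4],[.5889,-.0519,.2332,-8.4,-6.4,14]])\nsg=np.r_[np.ones(len(D)),-np.ones(len(E))];D=np.r_[D,E]\nP=np/; s/np.c_\[np.ones_like(th),np.sin/np.c_[sg,np.sin/; s/fit=w\[0\]/fit=w[0]*sg/' fit2.py; python3 fit2.py
```

```text
centre [  0.73334638 140.99161649] R 55.06855039226061
C 0.4372179400777935 M 0.2923600856256749 delta -71.21525909597439 crank angle for heavy down 251.21525909597437
[[ 2.9090e+01  6.3000e-01  6.3000e-01 -4.1900e+00]
 [ 5.9780e+01  4.9000e-01  5.0000e-01  1.5000e+00]
 [ 8.9990e+01  3.9000e-01  3.4000e-01  6.8800e+00]
 [ 1.1974e+02  1.9000e-01  2.2000e-01  8.8600e+00]
 [ 1.4842e+02  1.1000e-01  1.5000e-01  1.0860e+01]
 [ 1.7743e+02  1.9000e-01  1.6000e-01  3.1500e+00]
 [-1.5089e+02  2.4000e-01  2.4000e-01  6.5000e-01]
 [-1.2064e+02  4.0000e-01  3.8000e-01 -4.6000e-01]
 [-9.0620e+01  5.5000e-01  5.3000e-01 -1.1900e+00]
 [-6.0780e+01  6.3000e-01  6.5000e-01  1.2300e+00]
 [-3.2350e+01  7.0000e-01  7.2000e-01  5.4000e+00]
 [-3.3800e+00  7.4000e-01  7.2000e-01 -4.5000e+00]
 [ 2.8480e+01  6.6000e-01  6.4000e-01 -5.8000e-01]
 [ 1.8300e+00 -1.8000e-01 -1.6000e-01  7.1000e+00]
 [-2.9190e+01 -1.3000e-01 -1.5000e-01 -4.9100e+00]
 [-6.0140e+01 -1.9000e-01 -2.2000e-01 -3.1200e+00]
 [-9.0100e+01 -3.4000e-01 -3.4000e-01 -9.8000e-01]
 [-1.1980e+02 -5.4000e-01 -4.9000e-01  3.2500e+00]
 [-1.4879e+02 -6.5000e-01 -6.3000e-01  8.5000e+00]
 [-1.7592e+02 -6.3000e-01 -7.1000e-01  1.3220e+01]]
```

Forward and reverse passes agree: the heavy side is down at a crank angle of about 251°. I'll turn the crank there and hold.

>>> play_rows([
  [0,0,-0.0072,-0.0005,0,0,0],
  [0,0,-0.007,-0.0014,0,0,0],
  [0,0,-0.0068,-0.0023,0,0,0],
  [0,0,-0.0065,-0.0032,0,0,0],
  [0,0,-0.006,-0.004,0,0,0],
  [0,0,-0.0054,-0.0047,0,0,0],
  [0,0,-0.0047,-0.0054,0,0,0],
  [0,0,-0.004,-0.006,0,0,0],
])

```text
clock: 21.58
tool_pos: [0.5511, -0.0733, 0.2602]
eef_rot: [0.498, 0.867, -0.001, -0.001]
contact_force: [3.2, -2.5, -6.5]
opening: 0.232
finger_force: 40.1
```

>>> play_rows([
  [0,0,-0.0032,-0.0065,0,0,0],
  [0,0,-0.0015,-0.0041,0,0,0],
  [0,0,0,0,0,0,0],
  [0,0,0,0,0,0,0],
  [0,0,0,0,0,0,0],
  [0,0,0,0,0,0,0],
  [0,0,0,0,0,0,0],
  [0,0,0,0,0,0,0],
])

```text
clock: 22.58
tool_pos: [0.547, -0.0757, 0.271]
eef_rot: [0.498, 0.867, -0.001, -0.001]
contact_force: [-2.9, -3.6, 1.8]
opening: 0.232
finger_force: 39.9
```

```bash
python3 - <<'E'
from h import *
rep()
s=status.get_state();p=rot(s["tool_pos"]);print("theta",np.degrees(np.arctan2(p[0]-.73,p[2]-147.3-140.99))%360, np.round(s["qd"],4))
for c in("side","top"):
    im=cams.snapshot(c);cv2.imwrite(f"pics/{c}3.png",im[:,:,::-1])
    print(c,[(l,spot(c,l)) for l in("wash_bottle","mouse","reagent_jar")],[(a,rot(b)) for a,b in spot(c,"lock_grip")])
rep()
a=cv2.imread("pics/side3.png")[100:310,180:340];b=cv2.imread("pics/top3.png")[105:315,150:360]
cv2.imwrite("pics/both3.png",cv2.resize(np.hstack([a,b]),None,fx=2.1,fy=2.1,interpolation=cv2.INTER_CUBIC))
E
```

```text
t 22.575 grasp(rot) [-51.8 -90.7 123.7] y yaw 30.264899605893504 tilt -0.9999968287783978 F rot [-4.4 -1.7  1.8] open 0.23177621017825478 ff 39.861857146024704
theta 251.65082323802508 [ 0.0008  0.0004  0.001  -0.0006 -0.0006 -0.0003 -0.0005]
side [('wash_bottle', [(0.73, array([0.6618, 0.1775, 0.0796]))]), ('mouse', [(0.72, array([ 0.6433, -0.1883,  0.02  ]))]), ('reagent_jar', [])] [(0.7, array([  1.8,  94.9, 217. ]))]
top [('wash_bottle', [(0.67, array([0.6574, 0.1941, 0.0881]))]), ('mouse', [(0.62, array([ 0.6416, -0.1734,  0.023 ]))]), ('reagent_jar', [(0.83, array([0.4993, 0.2029, 0.0765]))])] [(0.81, array([  3.5,  90. , 217.9]))]
t 23.075 grasp(rot) [-51.8 -90.7 123.7] y yaw 30.26406699037356 tilt -0.9999969278565332 F rot [-5.3 -1.2  3.4] open 0.2297469552122578 ff 39.861807972192764
```

View pics/both3.png

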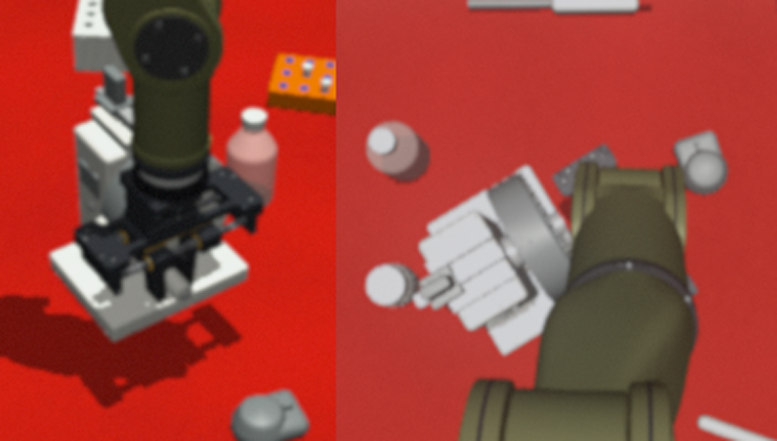

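The pictures show the fin at the rear stop, the crank still gripped at about (175,285) in the crop, and the bottle, jar and mouse where they were. The crank sits at 251.7° against the 251.2° target and is at rest, so I'm handing in.

```bash
python3 -c "
from h import *
print(r.finish_job())"
```

```text
the job is handed in; nothing more can be done
None
```

I handed the job in: the lock is at its end stop, and the drum is at rest with the crank still gripped at about 252°, within 1° of the 251° measured for heavy side down; the verdict was not shown.

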